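Take the twine roll off its quarter-turn stand

ROBOT

A 6-joint arm with a two-finger parallel gripper is mounted at the origin on a cart in front of the work surface, level with it; the furniture and walls round the work are solid. World frame = base frame: x ahead of the robot, y to its left, z up, the work surface at z = 0. Lengths are in mm, angles in rad, forces in N, time in s.
With the tool pointing down it reaches from about 300 to 775 mm from the base axis. Payload 14.6 kg.
Tool frame: the origin (TCP) lies midway between the tips of the shut fingers; the grasp point (between the pads) lies behind it (manip.grip_depth is the z of the grasp point in the tool frame, in mm); z points along the fingers, y is the line along which they close (so a half turn about z gives the same grasp; the last joint's range is limited). The gripper opens to 94 mm and grips with 3 to 60 N. Pads are 16 mm wide; open, the fingers measure 119 mm over their backs; the gripper's body (75 mm by 177 mm) begins 78 mm behind the grasp point.
Start: joints at [-1.319, 0.3, 1.521, -0, 1.321, -0.067], TCP at [172.378, -522.279, 205.446] pointing down, gripper open.
Joint ranges: [-3.03, 3.03], [-0.79, 2.21], [0.23, 2.52], [-1.04, 4.18], [0, 3.07], [-2.55, 2.55]. Speed limits (rad/s): [2.22, 2.22, 2.57, 3.14, 3.14, 3.14].

INTERFACE

Orientations are given as [roll, pitch, yaw] about the fixed x, y, z axes, in that order (R = Rz(yaw) Ry(pitch) Rx(roll)).
In Python, from cell import manip, vision, ticket, sensors gives the robot as it stands (manip), with the cameras (vision), the job (ticket) and the readings (sensors).
- The arm moves only by the tool step_hand, called after "Request:" by a JSON object that holds its "name" and its "arguments", one argument or row to a line. Schema: {"type":"object","properties":{"increments":{"type":"array","items":{"type":"number"},"minItems":6,"maxItems":30},"jaw":{"type":"number"},"clamp_n":{"type":"number"},"only":{"type":"string"},"quiet":{"type":"boolean"},"lines":{"type":"string"}},"required":["increments"],"additionalProperties":false}. increments is one flat list of numbers that holds 1 to 5 rows one after another, with no inner brackets; each row has 6 numbers: dx, dy, dz in m, then a rotation vector rx, ry, rz in rad; each row is the pose to reach, as a shift and turn from the pose commanded when the call began, along the tool's axes at that moment; what a row does not reach only later rows make up. A row lasts 1/10 s, in which the tool goes at most 50 mm and 0.15 rad, less where a joint would pass 70% of its speed; a pose out of reach is approached as far as the arm can. jaw is the finger opening in mm, set as the call begins (left out keeps the last). The fingers move at their own pace and stop on an object; clamp_n is the grip in N (left out, the last holds). Time passes only in rows, so rows that do not move let the fingers close. The tool returns the time, the measured TCP pose, the force, the opening and the grip force at its end. only (a regular expression) keeps the lines of the reply that match it, lines (a string "A,B") keeps lines A to B, and quiet returns only ok. Input that does not fit is refused with a message, and nothing moves.
- sensors.read_state(): the state, without advancing time (a new reading comes with each control period).
- vision.camera(name): name is "scene" or "side" or "wrist"; returns (picture, depth): 480x640x3 uint8, red, green, blue; 480x640 float32, mm along the optical axis (not along the pixel's ray), 0 where there is no reading.
- vision.camera_info(name): a dict with "K" (3x3 intrinsics, pixels), "rvec" (rotation vector, rad) and "tvec" (3), from world to camera coordinates, as OpenCV has them; the wrist camera has in their place "mount" (4x4, takes a point from camera to tool coordinates, whose origin is the TCP and whose axes are the flange's). Camera axes: x right, y down, z forward; pixel columns grow to the right and rows downward; lengths in mm; the calibration is good to about 2 mm. A picture is of the moment at which its call begins: read the wrist's pose just before it. camera_info takes no time and is no camera call.
- ticket.sign_off(): hands the job in; it is judged then, once.
The state is a dict: "clock": time; "joints": joint angles; "qd": joint speeds; "effort": joint torques, N m; "eef_pos": TCP position; "eef_rot": TCP orientation; "wrist_force": force on the tool from outside, world axes, zero at the start; "moment": the same for the moment, N m; "finger_gap": finger opening in mm; "finger_force": force on a finger pad.
Only numpy, scipy, OpenCV 4.12 (cv2) and the standard library are available. Lean on these libraries where they do the work, as an engineer would, in place of code of your own. Each camera call takes 0.05 s, during which the arm holds its last target. There are 200 camera calls.

TASK

Swing the steel stand's quarter-turn handle from over the twine roll fully open, then lift the roll straight up off its spindle and gently stand it upright, flange down, in the white card tray. Then swing the handle fully closed again over the empty spindle, letting go of everything and leaving the other things where they are.

Things in the scene. Friction and masses are not known exactly. Their poses are not given: they have to be found in the camera images.
- stand: Steel stand fixed to the worktop. Origin: worktop level, on the handle's pivot axis; z up. Foot plate 105 mm (x) by 190 mm (y, -50 to +140), 12 mm thick. At the origin a pivot post 20 mm across carries the handle's hub (32 mm across, to z = 138 mm). The spindle, 20 mm across, top at z = 84 mm, stands at x = 0, y = +90 mm
- retainer (a joint): Quarter-turn handle, turning about the vertical axis of the stand's origin. 0 = closed stop: points along the stand's +y, over the spindle; grows counter-clockwise from above to 1.571 = open stop: points along the stand's -x. Stiff by about 2 N at the paddle, stays where left. A flat lever 20 mm wide, 145 mm from axis to end, z = 121 to 131 mm (9 mm above the roll, which it holds down)
- paddle (a point): Middle of the handle's upturned end paddle, 125 mm from the pivot axis, at z = 153 mm. The paddle is a flat upright plate, 42 mm along the lever (104 to 146 mm from the axis), 10 mm thick, rising from the lever (z = 131 mm) to z = 171 mm. Its y axis points outward along the lever, its x axis is normal to the flat faces: pushing along -x opens, along +x closes
- spindle (a point): Foot of the spindle, on its axis, where the roll's underside rests (z = 12 mm)
- twine_roll: Bobbin of kitchen twine, 100 mm tall, 0.2 to 0.35 kg, on the stand's spindle. Origin: centre of its underside, z up along its 30 mm bore. Card flange 76 mm across, 6 mm thick at its foot; winding 54 to 56 mm across from 6 to 88 mm up (grip it near its top, from above); bare card core 37 mm across above that. The spindle reaches 72 mm up the bore: lift straight up by more than that
- tray: Loose white card tray, open on top, 153 mm (x) by 250 mm (y), 50 mm tall, walls and floor 2 to 3 mm thick. Origin: centre of its underside
- pepper: small spice jar, 44 mm across, 105 mm tall; bystander, origin at the centre of its underside
- soy: dark sauce bottle, 58 mm across, 207 mm tall; bystander, origin at the centre of its underside
- peeler: orange peeler lying flat, 170 mm long (x), 25 mm wide, 18 mm high; bystander, origin at the centre of its underside
- paprika: small spice jar, 46 mm across, 106 mm tall; bystander, origin at the centre of its underside
- rose: pale pink slim-necked bottle, 62 mm across, 216 mm tall; bystander, origin at the centre of its underside

How it is judged (in metres and radians):
On the way, in this order (a step that is already met when the one before it is completed fails the run):
1. the handle is fully open (at least 1.4 rad) with the roll still on its spindle (value of joint retainer above 1.4 rad and distance between twine_roll and spindle below 0.02 m), for 0.2 s.
2. the roll stands upright in the tray, released (x of twine_roll in the frame of tray between -0.05 and 0.05 m and y of twine_roll in the frame of tray between -0.1 and 0.1 m and z of twine_roll in the frame of tray between -0.005 and 0.012 m and angle between twine_roll's own z axis and vertical below 0.1 rad and contact force between the fingers and twine_roll below 0.1 N), for 0.3 s.
At the end, for the whole second after the job is handed in: The roll stands upright (within 0.1 rad) on the tray's floor, flange down, its centre within 50 mm (tray x) and 100 mm (tray y) of the tray's centre, at rest and released; the handle is closed again (below 0.15 rad) and at rest (all of step 2 and value of joint retainer below 0.15 rad and velocity of joint retainer between -0.05 and 0.05 rad/s and linear speed of twine_roll below 0.02 m/s); the robot touches nothing.
It fails at once if the roll is dropped or thrown (over 0.7 m/s while the fingers do not touch it) (contact force between the fingers and twine_roll below 0.1 N and linear speed of twine_roll above 0.7 m/s).
It fails at once if the roll is tipped over (beyond 0.6 rad) (angle between twine_roll's own z axis and vertical above 0.6 rad).
It fails at once if another thing on the worktop is moved more than 30 mm (distance of any of pepper, soy, peeler, paprika, rose from where it was at the start of the episode above 0.03 m).
It also fails if it takes over 72 s, if anything falls off the work surface, if the arm or the gripper's body presses on something with over 40 N, if the wrist force passes 120 N, or if a joint passes its speed limit or range.

## Working session

There is one attempt and no reset: what is moved stays moved. The work goes in short steps, Python scripts to look and compute and a tool call to move; the robot and the scene stay as the last step left them, time stands still between calls to the robot, and variables do not carry over. Pictures are saved under pics/ and viewed, at most 10 in all, crops included, and the job is handed in when it is done.

```bash
ls; mkdir -p pics; cat > h.py <<'E'
import numpy as np,cv2
from cell import manip, vision, ticket, sensors
def cam(n):
    i=vision.camera_info(n);K=np.array(i["K"],float)
    if n=="wrist":
        s=sensors.read_state();from scipy.spatial.transform import Rotation as R
        T=np.eye(4);T[:3,:3]=R.from_euler('xyz',s["eef_rot"]).as_matrix();T[:3,3]=s["eef_pos"]
        M=T@np.array(i["mount"]);p,d=vision.camera(n);return p,d,K,M
    Rm=cv2.Rodrigues(np.array(i["rvec"],float))[0];M=np.eye(4);M[:3,:3]=Rm.T;M[:3,3]=-Rm.T@np.array(i["tvec"],float).ravel()
    p,d=vision.camera(n);return p,d,K,M
def cloud(d,K,M):
    v,u=np.mgrid[:480,:640];r=np.stack([(u-K[0,2])/K[0,0],(v-K[1,2])/K[1,1],np.ones_like(d)],-1)*d[...,None]
    return r@M[:3,:3].T+M[:3,3]
E
python3 - <<'E'
from h import *
print(sensors.read_state(),manip.grip_depth)
for n in("scene","side"):
    p,d,K,M=cam(n);cv2.imwrite(f"pics/{n}0.png",p[...,::-1]);np.savez(f"{n}0.npz",p=p,d=d,K=K,M=M);print(n,M.round(2),K)
E
```

```text
cell.py
pics
{'clock': 0.0, 'joints': array([-1.31860684e+00,  3.00477722e-01,  1.52158502e+00,  1.05023448e-05,
        1.32069083e+00, -6.65887962e-02]), 'qd': array([ 1.00692093e-03,  5.91869453e-04, -5.15636696e-05, -3.40746384e-04,
       -1.73009313e-03, -1.52346679e-04]), 'effort': array([ 4.41792190e-04, -5.31808448e+01, -3.52732301e+01,  7.09131989e-02,
        2.44293694e-02, -1.08625734e-04]), 'eef_pos': array([ 172.31374417, -522.03403957,  204.88103188]), 'eef_rot': array([-3.14043499e+00, -8.73968900e-05,  3.18775629e-01]), 'wrist_force': array([ 0.00165148, -0.21756518, -0.41009041]), 'moment': array([ 0.0038245 , -0.02040726,  0.03700293]), 'finger_force': 0.0, 'finger_gap': 93.94461551061761} -18.8
scene [[ 5.5000e-01 -3.9000e-01  7.4000e-01 -5.4407e+02]
 [-8.3000e-01 -2.3000e-01  5.0000e-01 -6.6479e+02]
 [-2.0000e-02 -8.9000e-01 -4.5000e-01  7.9292e+02]
 [ 0.0000e+00  0.0000e+00  0.0000e+00  1.0000e+00]] [[568.62787923   0.         320.97457235]
 [  0.         568.62787923 239.69814984]
 [  0.           0.           1.        ]]
side [[-5.90000e-01 -6.90000e-01  4.20000e-01  9.45600e+01]
 [-8.10000e-01  5.00000e-01 -3.20000e-01  4.44350e+02]
 [ 1.00000e-02 -5.20000e-01 -8.50000e-01  1.07918e+03]
 [ 0.00000e+00  0.00000e+00  0.00000e+00  1.00000e+00]] [[433.1516661    0.         324.98926142]
 [  0.         433.1516661  251.28565772]
 [  0.           0.           1.        ]]
```

View pics/scene0.png

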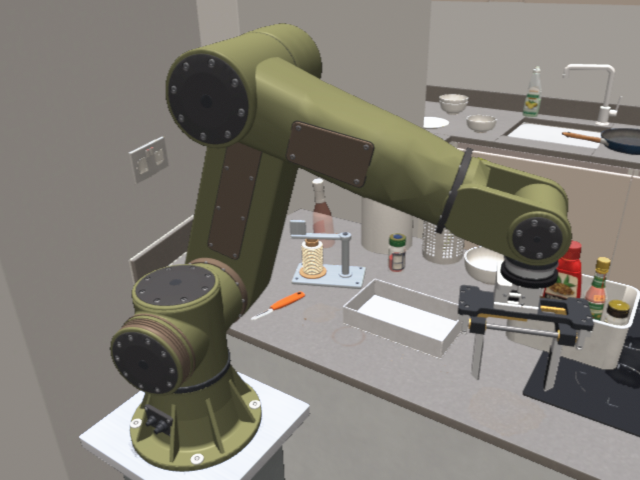

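View pics/side0.png

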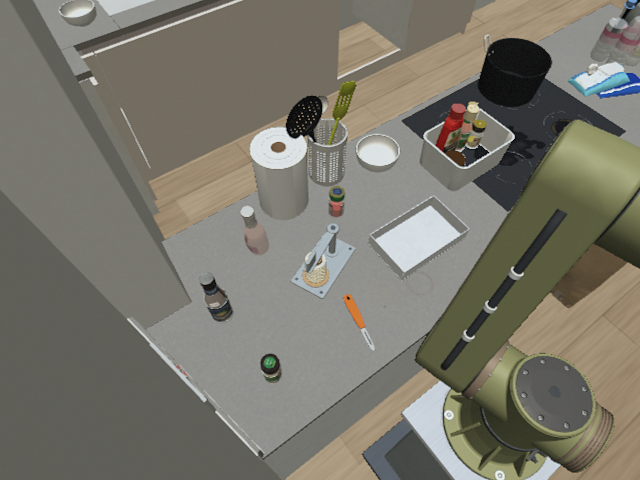

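The scene view shows the stand at about (330,260), with the handle pointing left over the roll at (312,260), and the tray at (405,315). In the side view the hub is at (333,232), the roll at (316,270), the tray at (419,236), the peeler at (358,320), rose at (255,235), and the jar behind the stand at (337,200).

```bash
python3 - <<'E'
from h import *
z=np.load("side0.npz");P=cloud(z["d"],z["K"],z["M"]);p=z["p"]
for u,v in [(333,229),(330,245),(312,255),(300,285),(322,292),(352,240),(316,270),(419,236),(336,190),(250,212),(270,360),(208,278),(355,312),(300,230),(380,300),(280,140),(320,150)]: print((u,v),P[v,u].round(0),p[v,u])
def box(lo,hi,m=None):
    return np.all((P>lo)&(P<hi),-1)
# stand plate: bluish, z 8..16
c=P[235,340]
hs=p.astype(int)
reg=np.zeros((480,640),bool);reg[215:310,275:375]=True
m=reg&(abs(P[...,2]-12)<5)&(hs[...,2]-hs[...,0]>12)
r=cv2.minAreaRect(P[m][:,:2].astype(np.float32));print("plate",m.sum(),r,P[m].mean(0))
m=reg&(P[...,2]>121)&(P[...,2]<134);q=P[m][:,:2].astype(np.float32);print("lever",m.sum(),cv2.minAreaRect(q),q.min(0),q.max(0))
m=reg&(P[...,2]>134)&(P[...,2]<180)
n,l=cv2.connectedComponents(m.astype(np.uint8))
for i in range(1,n):
    q=P[l==i]
    if len(q)>8: print("top",len(q),q.mean(0).round(1),q.min(0).round(),q.max(0).round(), np.percentile(q[:,2],90))
# tray
reg[:]=0;reg[185:290,355:485]=True
m=reg&(P[...,2]>44)&(P[...,2]<56)
q=P[m][:,:2].astype(np.float32);print("tray rim",m.sum(),cv2.minAreaRect(q),cv2.boxPoints(cv2.minAreaRect(q)))
m=reg&(abs(P[...,2]-3)<5)&(p.min(-1)>190);q=P[m];print("floor",m.sum(),q.mean(0),cv2.minAreaRect(q[:,:2].astype(np.float32)))
E
```

```text
(333, 229) [596.  37. 137.] [105 112 115]
(330, 245) [599.  43.  61.] [88 91 87]
(312, 255) [548. 138. 168.] [172 184 192]
(300, 285) [568. 168.  10.] [176 188 194]
(322, 292) [514. 132.  11.] [109 118 124]
(352, 240) [604. -44.   2.] [143 144 140]
(316, 270) [544. 130.  90.] [184 171 143]
(419, 236) [ 498. -215.    2.] [216 223 227]
(336, 190) [719. -67. 103.] [ 73  93 125]
(250, 212) [717. 206. 214.] [201 206 206]
(270, 360) [408. 357. 106.] [ 71 141  93]
(208, 278) [618. 377. 206.] [133 136 132]
(355, 312) [414.  96.  13.] [209 121  50]
(300, 230) [726.  59.  -2.] [144 144 141]
(380, 300) [406.  14.  -1.] [146 146 140]
(280, 140) [867.  18. 230.] [223 229 231]
(320, 150) [829. -90. 159.] [114 112 104]
plate 973 ((584.216552734375, 75.94434356689453), (102.94976043701172, 187.13185119628906), 23.396942138671875) [570.36069429  71.32762772  11.5556225 ]
lever 331 ((570.215087890625, 92.58528137207031), (29.590660095214844, 160.90621948242188), 28.940540313720703) [529.143     20.943789] [617.81055 166.51755]
top 36 [603.8  36.2 135.9] [593.  21. 134.] [612.  49. 141.] 137.5238609044847
top 124 [542.6 149.2 159.3] [533. 126. 134.] [557. 166. 175.] 170.58851029912807
tray rim 353 ((491.524169921875, -197.21937561035156), (256.059326171875, 154.3555908203125), 89.07308197021484) [[ 412.28534 -323.98376]
 [ 566.6207  -326.48077]
 [ 570.763    -70.45499]
 [ 416.4276   -67.95798]]
floor 2582 [ 497.23874782 -205.98668655    1.76782933] ((498.7462463378906, -208.75521850585938), (225.19088745117188, 133.96998596191406), 89.02798461914062)
```

```bash
cat > d.py <<'E'
import sys
from h import *
from scipy.spatial.transform import Rotation as R
x,y,z,yaw=map(float,sys.argv[1:5]);s=sensors.read_state();A=R.from_euler('xyz',s["eef_rot"])
t=A.inv().apply(np.array([x,y,z])-s["eef_pos"]);B=A.inv()*R.from_euler('xyz',[np.pi,0,yaw])
print("pos",s["eef_pos"].round(1),"rot",s["eef_rot"].round(3),"row",t.round(1),B.as_rotvec().round(3),"wf",s["wrist_force"].round(1))
E
python3 d.py 552 150 230 1.98
python3 - <<'E'
from h import *
z=np.load("scene0.npz");P=cloud(z["d"],z["K"],z["M"]);hs=z["p"].astype(int)
reg=np.zeros((480,640),bool);reg[260:292,285:372]=True
m=reg&(abs(P[...,2]-12)<6)&(hs[...,2]-hs[...,0]>12);print("plate",m.sum(),cv2.minAreaRect(P[m][:,:2].astype(np.float32)))
reg[:]=0;reg[280:350,340:466]=True
m=reg&(P[...,2]>45)&(P[...,2]<56);q=P[m][:,:2].astype(np.float32);print(cv2.minAreaRect(q))
E
```

```text
pos [ 172.3 -522.1  205. ] rot [-3.141 -0.     0.319] row [ 571.2 -519.2  -24.5] [-1.000e-03 -1.000e-03 -1.661e+00] wf [-0.6  0.3 -0.3]
plate 871 ((581.5955810546875, 73.94660949707031), (110.35615539550781, 187.9834442138672), 24.5074405670166)
((489.7109375, -197.58963012695312), (163.84408569335938, 251.67843627929688), 0.019522737711668015)
```

The rows are not in the units I measure in: shifts go in m. I convert before sending: 176 mm is 0.176, -160 mm is -0.16.

Request:
{"name": "step_hand", "arguments": {
  "increments": [0.035, -0.032, -0.015, 0, 0, -0.15, 0.07, -0.064, -0.025, 0, 0, -0.3, 0.106, -0.096, -0.025, 0, 0, -0.45, 0.141, -0.128, -0.025, 0, 0, -0.6, 0.176, -0.16, -0.025, 0, 0, -0.75],
  "jaw": 44
}}

```text
clock: 0.6
eef_pos: [289.8, -313.4, 230.3]
eef_rot: [-3.142, -0.0, 1.075]
wrist_force: [0.4, 0.4, 0.1]
finger_gap: 57.5
finger_force: 0.0
```

```bash
python3 d.py 552 150 230 1.98
```

```text
pos [ 289.8 -313.4  230.3] rot [-3.142 -0.     1.075] row [5.323e+02 1.000e+01 4.000e-01] [ 0.    -0.    -0.905] wf [0.4 0.4 0.1]
```

To row units: 250 mm is 0.25, 5 mm is 0.005.

Request:
{"name": "step_hand", "arguments": {
  "increments": [0.05, 0, 0, 0, 0, -0.15, 0.1, 0, 0, 0, 0, -0.3, 0.15, 0, 0, 0, 0, -0.45, 0.2, 0.005, 0, 0, 0, -0.6, 0.25, 0.005, 0, 0, 0, -0.75]
}}

```text
clock: 1.1
eef_pos: [414.6, -96.7, 230.5]
eef_rot: [3.141, 0.0, 1.825]
wrist_force: [0.3, -0.9, -0.9]
finger_gap: 44.1
finger_force: 0.0
```

```bash
python3 d.py 552 150 230 1.98
```

```text
pos [414.6 -96.7 230.5] rot [3.141 0.    1.825] row [204.2 195.    0.5] [ 0.     0.    -0.155] wf [ 0.3 -0.9 -0.9]
```

```bash
python3 d.py 535 90 250 1.98
```

```text
pos [414.6 -96.7 230.5] rot [3.141 0.    1.825] row [150.4 163.4 -19.5] [ 0.     0.    -0.155] wf [ 0.3 -0.9 -0.9]
```

Request:
{"name": "step_hand", "arguments": {
  "increments": [0.035, 0.033, -0.01, 0, 0, -0.08, 0.07, 0.066, -0.02, 0, 0, -0.155, 0.105, 0.099, -0.02, 0, 0, -0.155, 0.14, 0.133, -0.02, 0, 0, -0.155, 0.172, 0.164, -0.02, 0, 0, -0.155]
}}

```text
clock: 1.6
eef_pos: [531.2, 110.6, 250.2]
eef_rot: [-3.141, -0.0, 1.974]
wrist_force: [-0.5, -0.7, 0.6]
finger_gap: 43.8
finger_force: 0.0
```

Request:
{"name": "step_hand", "arguments": {
  "increments": [0.031, 0.031, 0, 0, 0, 0, 0.031, 0.031, 0, 0, 0, 0, 0.031, 0.031, 0, 0, 0, 0]
}}

```text
clock: 1.9
eef_pos: [546.8, 149.4, 249.7]
eef_rot: [-3.14, -0.0, 1.975]
wrist_force: [0.2, -0.5, -0.4]
finger_gap: 44.1
finger_force: 0.0
```

```bash
python3 - <<'E'
from h import *
p,d,K,M=cam("wrist");np.savez("w1.npz",p=p,d=d,K=K,M=M);cv2.imwrite("pics/w1.png",p[...,::-1])
P=cloud(d,K,M)
m=(P[...,2]>150)&(P[...,2]<180)&(np.hypot(P[...,0]-552,P[...,1]-150)<60);q=P[m];print("paddle",m.sum(),cv2.minAreaRect(q[:,:2].astype(np.float32)) if m.any() else 0)
E
python3 d.py 550 148 143 1.989
```

```text
paddle 1036 ((542.4373779296875, 144.35848999023438), (9.998331069946289, 41.09856414794922), 26.975006103515625)
pos [546.7 148.6 250.1] rot [-3.141  0.     1.974] row [ -1.8   2.9 107.1] [-0.001  0.    -0.015] wf [ 0.7 -0.5 -0.1]
```

View pics/w1.png

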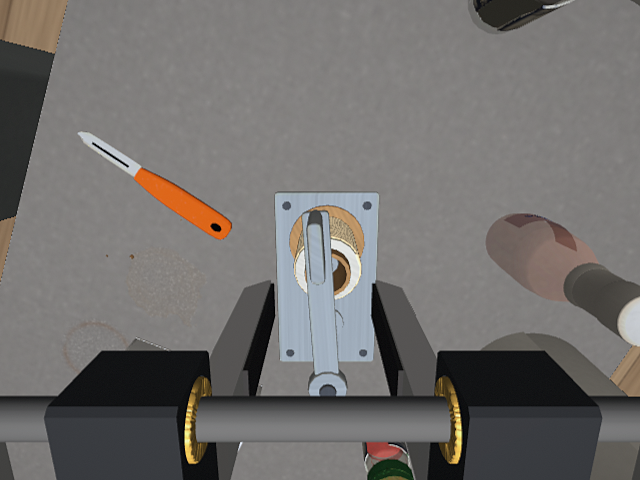

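The wrist view shows the lever running from the hub at (327,385) to the paddle at (317,220), slightly off the plate's axis. The measured paddle is 125.2 mm from the pivot and 10 x 41 mm, which matches the given sizes. The handle sits about 0.06 rad open.

```bash
python3 d.py 542.5 144.5 143 2.04
```

```text
pos [546.7 148.6 250.1] rot [-3.141  0.     1.974] row [ -2.1  -5.4 107.1] [-0.001 -0.    -0.066] wf [ 0.7 -0.5 -0.1]
```

Request:
{"name": "step_hand", "arguments": {
  "increments": [-0.002, -0.0055, 0, 0, 0, -0.066, -0.002, -0.0055, 0.03, 0, 0, -0.066, -0.002, -0.0055, 0.065, 0, 0, -0.066, -0.002, -0.0055, 0.095, 0, 0, -0.066, -0.002, -0.0055, 0.107, 0, 0, -0.066]
}}

```text
clock: 2.45
eef_pos: [541.5, 143.5, 141.2]
eef_rot: [-3.138, -0.001, 2.038]
wrist_force: [0.0, 0.1, -0.4]
finger_gap: 44.0
finger_force: 0.0
```

Request:
{"name": "step_hand", "arguments": {
  "increments": [0, 0, 0, 0, 0, 0, 0, 0, 0, 0, 0, 0, 0, 0, 0, 0, 0, 0],
  "jaw": 20
}}

```text
clock: 2.75
eef_pos: [543.5, 144.9, 145.2]
eef_rot: [3.139, 0.001, 2.04]
wrist_force: [-0.2, 0.2, 0.2]
finger_gap: 23.5
finger_force: 0.0
```

```bash
python3 - <<'E'
from h import *
o=np.array([601.3,33.9])
import subprocess
s=sensors.read_state();yw=s["eef_rot"][2];p0=s["eef_pos"][:2]
a0=np.arctan2(*(p0-o)[::-1]);print(np.hypot(*(p0-o)),np.degrees(a0),yw)
X=np.array([np.cos(yw),np.sin(yw)]);Y=np.array([np.sin(yw),-np.cos(yw)])
for k in range(1,13):
    t=.14*k;p=o+125*np.array([np.cos(a0+t),np.sin(a0+t)]);print(k,round(t,2),((p-p0)@X).round(1),((p-p0)@Y).round(1),p.round(0))
E
```

```text
125.2077782060071 117.51175032854587 2.039583383160033
1 0.14 -1.6 -17.4 [529. 136.]
2 0.28 -5.5 -34.5 [515. 124.]
3 0.42 -11.7 -50.8 [503. 112.]
4 0.56 -20.1 -66.2 [493.  97.]
5 0.7 -30.5 -80.2 [486.  81.]
6 0.84 -42.8 -92.6 [480.  65.]
7 0.98 -56.8 -103.2 [477.  48.]
8 1.12 -72.0 -111.7 [476.  30.]
9 1.26 -88.3 -118.0 [478.  13.]
10 1.4 -105.4 -122.0 [482.  -4.]
11 1.54 -122.8 -123.6 [489. -20.]
12 1.68 -140.2 -122.7 [497. -36.]
```

To row units: -80.2 mm is -0.0802, -66.2 mm is -0.0662.

Request:
{"name": "step_hand", "arguments": {
  "increments": [-0.0016, -0.0174, 0, 0, 0, -0.14, -0.0055, -0.0345, 0, 0, 0, -0.28, -0.0117, -0.0508, 0, 0, 0, -0.42, -0.0201, -0.0662, 0, 0, 0, -0.56, -0.0305, -0.0802, 0, 0, 0, -0.7]
}}

```text
clock: 3.25
eef_pos: [485.0, 81.5, 144.8]
eef_rot: [3.14, 0.002, 2.746]
wrist_force: [1.5, 0.4, -0.6]
finger_gap: 19.8
finger_force: 1.0
```

```bash
python3 d.py 486 81 144 2.74
```

```text
pos [485.   81.5 144.8] rot [3.140e+00 2.000e-03 2.746e+00] row [-1.1 -0.   0.8] [0.001 0.002 0.006] wf [ 1.5  0.4 -0.6]
```

To row units: -80.2 mm is -0.0802, -66.2 mm is -0.0662.

Request:
{"name": "step_hand", "arguments": {
  "increments": [-0.0016, -0.0174, 0, 0, 0, -0.14, -0.0055, -0.0345, 0, 0, 0, -0.28, -0.0117, -0.0508, 0, 0, 0, -0.42, -0.0201, -0.0662, 0, 0, 0, -0.56, -0.0305, -0.0802, 0, 0, 0, -0.7]
}}

```text
clock: 3.75
eef_pos: [482.0, -4.7, 144.7]
eef_rot: [-3.141, 0.002, -2.838]
wrist_force: [0.8, 2.1, 0.2]
finger_gap: 20.0
finger_force: 1.0
```

Request:
{"name": "step_hand", "arguments": {
  "increments": [-0.001, -0.011, 0, 0, 0, -0.09, -0.001, -0.015, 0, 0, 0, -0.12, -0.001, -0.018, 0, 0, 0, -0.12]
}}

```text
clock: 4.05
eef_pos: [488.5, -21.4, 144.6]
eef_rot: [-3.141, 0.002, -2.723]
wrist_force: [0.1, 1.7, 1.0]
finger_gap: 20.0
finger_force: 0.8
```

```bash
python3 d.py 489 -20 144 3.58
```

```text
pos [488.5 -21.4 144.6] rot [-3.141e+00  2.000e-03 -2.723e+00] row [-1.   1.   0.6] [-0.001  0.002 -0.02 ] wf [0.1 1.7 1. ]
```

Request:
{"name": "step_hand", "arguments": {
  "increments": [0, -0.003, 0, 0, 0, -0.02, 0, -0.006, 0, 0, 0, -0.02, 0, -0.006, 0, 0, 0, -0.02]
}}

```text
clock: 4.35
eef_pos: [488.9, -22.0, 144.2]
eef_rot: [3.132, 0.0, -2.704]
wrist_force: [-14.8, 37.0, 14.5]
finger_gap: 20.6
finger_force: 20.2
```

Request:
{"name": "step_hand", "arguments": {
  "increments": [0, 0, 0, 0, 0, 0, 0, 0, 0, 0, 0, 0],
  "jaw": 44
}}

```text
clock: 4.55
eef_pos: [490.6, -25.8, 144.3]
eef_rot: [-3.141, 0.001, -2.703]
wrist_force: [0.5, -0.7, -0.5]
finger_gap: 32.8
finger_force: 0.0
```

Request:
{"name": "step_hand", "arguments": {
  "increments": [0, 0.003, -0.005, 0, 0, 0, 0, 0.003, -0.04, 0, 0, 0, 0, 0.003, -0.08, 0, 0, 0, 0, 0.003, -0.12, 0, 0, 0, 0, 0.003, -0.12, 0, 0, 0]
}}

```text
clock: 5.05
eef_pos: [490.6, -24.1, 269.1]
eef_rot: [-3.137, 0.007, -2.704]
wrist_force: [0.2, 0.2, -0.3]
finger_gap: 44.0
finger_force: 0.0
```

```bash
python3 - <<'E'
from h import *
p,d,K,M=cam("wrist");np.savez("w2.npz",p=p,d=d,K=K,M=M);P=cloud(d,K,M)
m=(P[...,2]>145)&(P[...,2]<180)&(np.hypot(P[...,0]-487,P[...,1]+17)<80);q=P[m];print("paddle",m.sum(),cv2.minAreaRect(q[:,:2].astype(np.float32)) if m.any() else 0)
p,d,K,M=cam("side");np.savez("s2.npz",p=p,d=d,K=K,M=M);P=cloud(d,K,M)
m=(P[...,2]>145)&(P[...,2]<180)&(np.hypot(P[...,0]-487,P[...,1]+17)<60);q=P[m];print("paddle side",m.sum(),q.mean(0) if m.any() else 0)
for n,lo,hi in(("core",106,118),("flange",13,24)):
    m=(P[...,2]>lo)&(P[...,2]<hi)&(np.hypot(P[...,0]-565,P[...,1]-117)<55);m[:,:250]=0;q=P[m][:,:2].astype(np.float32);print(n,len(q),cv2.minEnclosingCircle(q) if len(q) else 0,q.mean(0))
cv2.imwrite("pics/s2.png",cv2.resize(p[150:350,200:500,::-1],(750,500)))
E
```

```text
paddle 930 ((484.0281677246094, -17.677549362182617), (41.301055908203125, 10.031580924987793), 23.28912353515625)
paddle side 132 [486.21660928 -11.97943148 161.96389346]
core 64 ((566.6478881835938, 117.54280090332031), 19.20361328125) [567.2192  117.44785]
flange 274 ((565.2976684570312, 117.58711242675781), 54.52054977416992) [555.5865  125.52754]
```

View pics/s2.png

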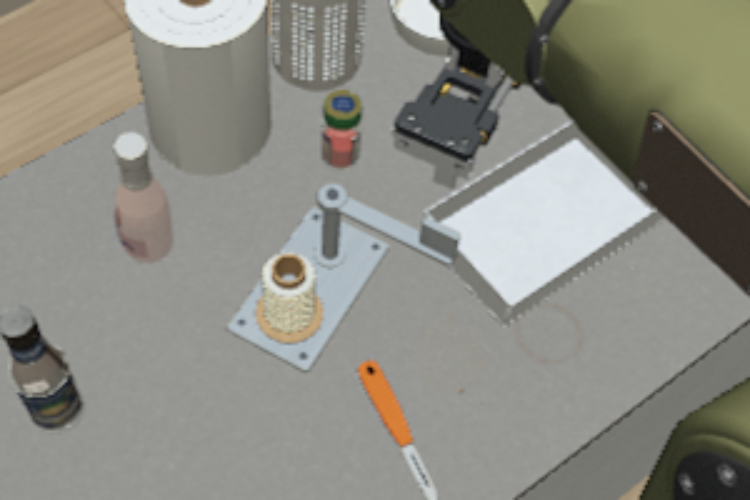

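The side crop shows the handle open with its paddle over the tray's near-left corner at about (440,237). The roll stands alone on the spindle at (290,300) with its core top at (290,268). The measured handle angle matches the open stop, and the core circle fit (radius 19) puts the roll at (566,117).

```bash
python3 d.py 566 117 200 1.98
```

```text
pos [489.2 -23.9 264. ] rot [-3.141e+00  1.000e-03 -2.704e+00] row [-129.2   95.2   64.1] [0.    0.002 1.599] wf [-0.5  0.4 -0.2]
```

To row units: -65 mm is -0.065, -52 mm is -0.052.

Request:
{"name": "step_hand", "arguments": {
  "increments": [-0.013, 0.01, 0, 0, 0, 0.15, -0.026, 0.019, 0, 0, 0, 0.3, -0.039, 0.029, 0, 0, 0, 0.45, -0.052, 0.038, 0.005, 0, 0, 0.6, -0.065, 0.048, 0.01, 0, 0, 0.75],
  "jaw": 80
}}

```text
clock: 5.65
eef_pos: [527.4, 47.7, 251.8]
eef_rot: [-3.141, -0.002, 2.823]
wrist_force: [-0.2, -0.5, -0.4]
finger_gap: 78.7
finger_force: 0.0
```

```bash
python3 d.py 566 117 200 1.98
```

```text
pos [527.4  47.7 251.8] rot [-3.141e+00 -2.000e-03  2.823e+00] row [-15.   78.   51.7] [-0.002 -0.002  0.843] wf [-0.2 -0.5 -0.4]
```

Request:
{"name": "step_hand", "arguments": {
  "increments": [-0.003, 0.016, 0.01, 0, 0, 0.15, -0.006, 0.032, 0.02, 0, 0, 0.3, -0.009, 0.048, 0.03, 0, 0, 0.45, -0.012, 0.063, 0.04, 0, 0, 0.6, -0.015, 0.078, 0.052, 0, 0, 0.75]
}}

```text
clock: 6.15
eef_pos: [565.5, 117.3, 199.6]
eef_rot: [-3.139, -0.001, 2.073]
wrist_force: [-0.1, 0.7, -0.1]
finger_gap: 79.8
finger_force: 0.0
```

Request:
{"name": "step_hand", "arguments": {
  "increments": [0, 0, 0, 0, 0, 0.093, 0, 0, 0, 0, 0, 0.093, 0, 0, 0, 0, 0, 0.093]
}}

```text
clock: 6.45
eef_pos: [565.5, 116.6, 200.7]
eef_rot: [-3.14, -0.0, 1.989]
wrist_force: [1.0, 0.6, 0.6]
finger_gap: 79.9
finger_force: 0.0
```

```bash
python3 - <<'E'
from h import *
p,d,K,M=cam("wrist");P=cloud(d,K,M);cv2.imwrite("pics/w3.png",p[...,::-1])
for n,lo,hi in(("core",107,120),("wind",95,106)):
    m=(P[...,2]>lo)&(P[...,2]<hi)&(np.hypot(P[...,0]-566,P[...,1]-117)<40);q=P[m][:,:2].astype(np.float32);print(n,len(q),cv2.minEnclosingCircle(q) if len(q) else 0)
E
python3 d.py 566 117 62 1.98
```

```text
core 999 ((563.9773559570312, 115.17554473876953), 18.48764991760254)
wind 2816 ((563.743408203125, 114.96180725097656), 28.303852081298828)
pos [565.6 116.6 201.1] rot [-3.141 -0.     1.989] row [  0.2   0.6 139.1] [-0.001 -0.     0.009] wf [-0.1 -0.1 -0.2]
```

View pics/w3.png

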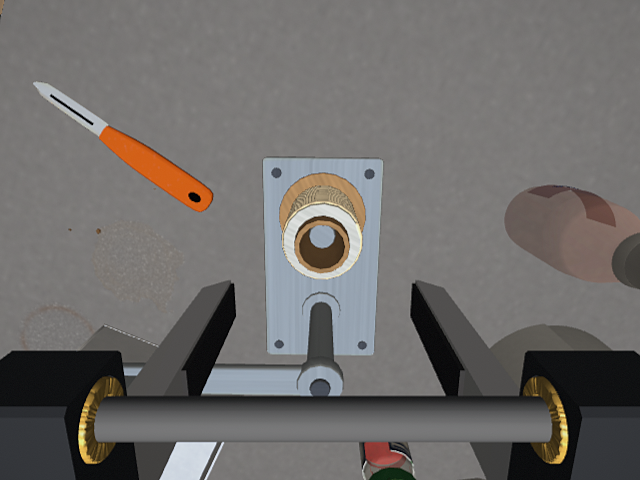

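The wrist view has the roll centred at about (322,245), with the spindle visible in its bore and both fingers clear of it. Fits give the right radii (18.5 and 28.3 mm) and a centre near (564.5,115.8).

To row units: 139 mm is 0.139, -1.3 mm is -0.0013.

Request:
{"name": "step_hand", "arguments": {
  "increments": [0, -0.0013, 0.035, 0, 0, 0.009, 0, -0.0013, 0.07, 0, 0, 0.009, 0, -0.0013, 0.1, 0, 0, 0.009, 0, -0.0013, 0.125, 0, 0, 0.009, 0, -0.0013, 0.139, 0, 0, 0.009]
}}

```text
clock: 7.0
eef_pos: [563.8, 115.9, 60.6]
eef_rot: [-3.139, -0.001, 1.979]
wrist_force: [0.3, -0.6, 0.3]
finger_gap: 79.8
finger_force: 0.0
```

Request:
{"name": "step_hand", "arguments": {
  "increments": [0, 0, 0, 0, 0, 0, 0, 0, 0, 0, 0, 0, 0, 0, 0, 0, 0, 0, 0, 0, 0, 0, 0, 0, 0, 0, 0, 0, 0, 0],
  "jaw": 50,
  "clamp_n": 20
}}

```text
clock: 7.5
eef_pos: [565.2, 116.4, 63.8]
eef_rot: [3.14, 0.001, 1.978]
wrist_force: [-1.3, -0.8, 6.8]
finger_gap: 53.9
finger_force: 20.0
```

Request:
{"name": "step_hand", "arguments": {
  "increments": [0, 0, 0, 0, 0, 0, 0, 0, 0, 0, 0, 0]
}}

```text
clock: 7.7
eef_pos: [565.2, 116.4, 63.8]
eef_rot: [3.14, 0.001, 1.978]
wrist_force: [-1.8, -0.4, 6.9]
finger_gap: 54.4
finger_force: 20.0
```

To row units: -20 mm is -0.02, -80 mm is -0.08.

Request:
{"name": "step_hand", "arguments": {
  "increments": [0, 0, -0.008, 0, 0, 0, 0, 0, -0.02, 0, 0, 0, 0, 0, -0.038, 0, 0, 0, 0, 0, -0.058, 0, 0, 0, 0, 0, -0.08, 0, 0, 0],
  "clamp_n": 25
}}

```text
clock: 8.2
eef_pos: [564.4, 116.3, 143.9]
eef_rot: [-3.141, -0.0, 1.978]
wrist_force: [-0.2, -0.2, -3.1]
finger_gap: 54.2
finger_force: 25.0
```

Request:
{"name": "step_hand", "arguments": {
  "increments": [0, 0, -0.022, 0, 0, 0, 0, 0, -0.045, 0, 0, 0, 0, 0, -0.068, 0, 0, 0, 0, 0, -0.09, 0, 0, 0, 0, 0, -0.108, 0, 0, 0]
}}

```text
clock: 8.7
eef_pos: [564.5, 116.3, 252.8]
eef_rot: [3.14, 0.0, 1.978]
wrist_force: [0.1, 0.1, -3.7]
finger_gap: 53.9
finger_force: 25.0
```

Request:
{"name": "step_hand", "arguments": {
  "increments": [0, 0, 0, 0, 0, 0, 0, 0, 0, 0, 0, 0]
}}

```text
clock: 8.9
eef_pos: [564.4, 116.3, 250.3]
eef_rot: [3.142, -0.0, 1.978]
wrist_force: [-0.2, -0.5, -4.1]
finger_gap: 54.1
finger_force: 25.0
```

```bash
python3 d.py 491 -203 249 3.1416
```

```text
pos [564.4 116.3 250.3] rot [ 3.142 -0.     1.978] row [-264.1 -193.8    1.3] [ 0.    -0.    -1.164] wf [-0.2 -0.5 -4.1]
```

To row units: -118 mm is -0.118, -92 mm is -0.092.

Request:
{"name": "step_hand", "arguments": {
  "increments": [-0.015, -0.011, 0, 0, 0, -0.06, -0.04, -0.029, 0, 0, 0, -0.17, -0.066, -0.048, 0, 0, 0, -0.29, -0.092, -0.068, 0, 0, 0, -0.41, -0.118, -0.087, 0, 0, 0, -0.53]
}}

```text
clock: 9.4
eef_pos: [530.5, -27.6, 249.2]
eef_rot: [-3.141, -0.002, 2.513]
wrist_force: [0.1, -0.3, -3.2]
finger_gap: 54.1
finger_force: 25.0
```

```bash
python3 d.py 491 -203 249 3.1416
```

```text
pos [530.5 -27.6 249.2] rot [-3.141e+00 -2.000e-03  2.513e+00] row [ -71.2 -165.1    0.2] [-0.    -0.002 -0.629] wf [ 0.1 -0.3 -3.2]
```

Request:
{"name": "step_hand", "arguments": {
  "increments": [-0.013, -0.03, 0, 0, 0, -0.12, -0.026, -0.06, 0, 0, 0, -0.24, -0.039, -0.09, 0, 0, 0, -0.36, -0.052, -0.12, 0, 0, 0, -0.48, -0.063, -0.147, 0, 0, 0, -0.57]
}}

```text
clock: 9.9
eef_pos: [494.2, -183.5, 249.2]
eef_rot: [3.141, -0.002, 3.082]
wrist_force: [1.0, 0.4, -2.2]
finger_gap: 54.3
finger_force: 25.0
```

Request:
{"name": "step_hand", "arguments": {
  "increments": [-0.005, -0.01, 0, 0, 0, -0.03, -0.008, -0.018, 0, 0, 0, -0.06, -0.008, -0.018, 0, 0, 0, -0.06, -0.008, -0.018, 0, 0, 0, -0.06]
}}

```text
clock: 10.3
eef_pos: [501.7, -200.4, 249.5]
eef_rot: [3.141, -0.001, 3.137]
wrist_force: [-0.3, -0.5, -3.3]
finger_gap: 53.8
finger_force: 25.0
```

```bash
python3 - <<'E'
from h import *
p,d,K,M=cam("wrist");P=cloud(d,K,M);cv2.imwrite("pics/w4.png",p[...,::-1])
m=(P[...,2]>44)&(P[...,2]<56)&(P[...,1]<-50)&(P[...,1]>-340)&(abs(P[...,0]-491)<110);q=P[m][:,:2].astype(np.float32);print(len(q),cv2.minAreaRect(q))
p,d,K,M=cam("side");P=cloud(d,K,M);cv2.imwrite("pics/s4.png",p[...,::-1])
m=(P[...,2]>44)&(P[...,2]<56)&(P[...,1]<-50)&(P[...,1]>-340)&(abs(P[...,0]-491)<110);q=P[m][:,:2].astype(np.float32);print(len(q),cv2.minAreaRect(q))
E
python3 d.py 491 -200 55 3.1416
```

```text
2993 ((487.82135009765625, -199.93307495117188), (250.58612060546875, 152.4156036376953), 89.20580291748047)
227 ((491.71221923828125, -196.41554260253906), (254.0640411376953, 154.8121337890625), 89.16972351074219)
pos [ 501.8 -200.2  250.1] rot [ 3.141e+00 -1.000e-03  3.138e+00] row [ 10.7   0.  195.1] [ 0.    -0.001 -0.004] wf [ 0.6 -0.1 -3.5]
```

View pics/s4.png

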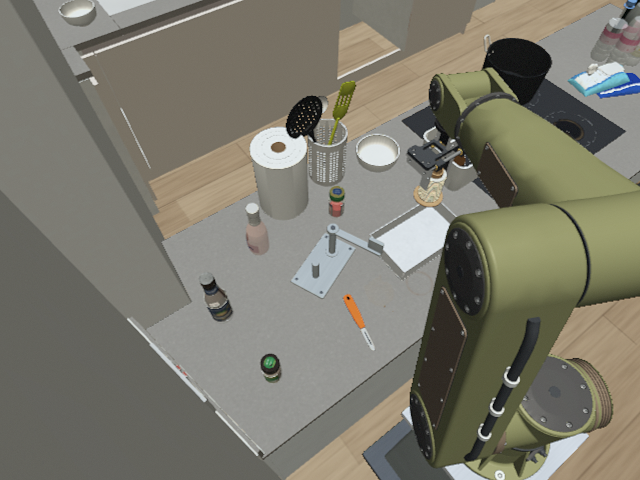

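The side view shows the roll held upright at (430,190) above the tray, the spindle empty at (316,270), and the other things undisturbed. Lowering into the tray.

Request:
{"name": "step_hand", "arguments": {
  "increments": [0.011, 0.002, 0.015, 0, 0, 0, 0.011, 0.002, 0.045, 0, 0, 0, 0.011, 0.002, 0.075, 0, 0, 0, 0.011, 0.002, 0.105, 0, 0, 0, 0.011, 0.002, 0.13, 0, 0, 0]
}}

```text
clock: 10.9
eef_pos: [490.6, -198.0, 118.9]
eef_rot: [3.141, -0.001, 3.138]
wrist_force: [0.5, -0.4, -2.8]
finger_gap: 53.9
finger_force: 25.0
```

Request:
{"name": "step_hand", "arguments": {
  "increments": [0, 0, 0.02, 0, 0, 0, 0, 0, 0.038, 0, 0, 0, 0, 0, 0.05, 0, 0, 0, 0, 0, 0.056, 0, 0, 0, 0, 0, 0.056, 0, 0, 0]
}}

```text
clock: 11.4
eef_pos: [490.9, -198.4, 64.2]
eef_rot: [3.141, -0.001, 3.138]
wrist_force: [0.1, -0.1, -2.0]
finger_gap: 53.8
finger_force: 25.0
```

```bash
python3 d.py 491 -200 54 3.1416
```

```text
pos [ 490.9 -198.4   64.2] rot [ 3.141e+00 -1.000e-03  3.138e+00] row [-0.1 -1.6 10.2] [ 0.    -0.001 -0.004] wf [ 0.1 -0.1 -2. ]
```

To row units: 8 mm is 0.008, 6 mm is 0.006.

Request:
{"name": "step_hand", "arguments": {
  "increments": [0, 0, 0.002, 0, 0, 0, 0, 0, 0.004, 0, 0, 0, 0, 0, 0.006, 0, 0, 0, 0, 0, 0.008, 0, 0, 0, 0, 0, 0.008, 0, 0, 0]
}}

```text
clock: 11.9
eef_pos: [490.9, -198.7, 56.3]
eef_rot: [3.141, -0.0, 3.138]
wrist_force: [0.2, -0.1, -4.1]
finger_gap: 53.6
finger_force: 25.0
```

Request:
{"name": "step_hand", "arguments": {
  "increments": [0, 0, 0.001, 0, 0, 0, 0, 0, 0.001, 0, 0, 0]
}}

```text
clock: 12.1
eef_pos: [491.0, -198.7, 55.4]
eef_rot: [3.142, -0.0, 3.138]
wrist_force: [-1.0, 0.5, -3.0]
finger_gap: 54.1
finger_force: 25.0
```

Request:
{"name": "step_hand", "arguments": {
  "increments": [0, 0, 0.001, 0, 0, 0, 0, 0, 0.001, 0, 0, 0]
}}

```text
clock: 12.3
eef_pos: [491.0, -198.7, 54.4]
eef_rot: [3.142, -0.0, 3.138]
wrist_force: [0.6, 0.4, -2.6]
finger_gap: 54.0
finger_force: 25.0
```

Request:
{"name": "step_hand", "arguments": {
  "increments": [0, 0, 0.001, 0, 0, 0, 0, 0, 0.001, 0, 0, 0]
}}

```text
clock: 12.5
eef_pos: [491.1, -198.7, 54.0]
eef_rot: [-3.141, 0.0, 3.138]
wrist_force: [-3.6, 0.3, 4.1]
finger_gap: 53.8
finger_force: 25.0
```

Request:
{"name": "step_hand", "arguments": {
  "increments": [0, 0, 0, 0, 0, 0, 0, 0, 0, 0, 0, 0, 0, 0, 0, 0, 0, 0, 0, 0, 0, 0, 0, 0],
  "jaw": 76
}}

```text
clock: 12.9
eef_pos: [491.1, -198.7, 53.4]
eef_rot: [-3.142, 0.0, 3.138]
wrist_force: [-0.6, 0.3, -0.2]
finger_gap: 76.0
finger_force: 0.0
```

Request:
{"name": "step_hand", "arguments": {
  "increments": [0, 0, -0.012, 0, 0, 0, 0, 0, -0.035, 0, 0, 0, 0, 0, -0.075, 0, 0, 0, 0, 0, -0.12, 0, 0, 0, 0, 0, -0.165, 0, 0, 0]
}}

```text
clock: 13.4
eef_pos: [490.7, -198.5, 221.1]
eef_rot: [-3.141, 0.0, 3.138]
wrist_force: [-0.3, -0.0, 0.4]
finger_gap: 76.0
finger_force: 0.0
```

Request:
{"name": "step_hand", "arguments": {
  "increments": [0, 0, -0.03, 0, 0, 0, 0, 0, -0.03, 0, 0, 0]
}}

```text
clock: 13.6
eef_pos: [492.1, -199.1, 253.8]
eef_rot: [-3.138, 0.007, 3.138]
wrist_force: [0.8, 0.1, -0.4]
finger_gap: 75.9
finger_force: 0.0
```

```bash
python3 - <<'E'
from h import *
p,d,K,M=cam("wrist");P=cloud(d,K,M)
for lo,hi in((96,108),(85,95)):
    m=(P[...,2]>lo)&(P[...,2]<hi)&(np.hypot(P[...,0]-491,P[...,1]+199)<60);q=P[m][:,:2].astype(np.float32);print(len(q),cv2.minEnclosingCircle(q) if len(q) else 0,P[m].mean(0))
cv2.imwrite("pics/w5.png",p[...,::-1])
E
python3 d.py 484 -18 250 -2.74
```

```text
688 ((490.64874267578125, -198.92982482910156), 18.52430534362793) [ 490.39006687 -199.12037895  102.64141041]
1956 ((490.8695068359375, -199.1415252685547), 28.180063247680664) [ 487.75721926 -198.81345924   90.97058871]
pos [ 491.4 -198.9  250.9] rot [-3.14   0.004  3.138] row [  8.1 180.8   0.6] [-0.003  0.003 -0.405] wf [-0.  -1.3 -0.1]
```

View pics/w5.png

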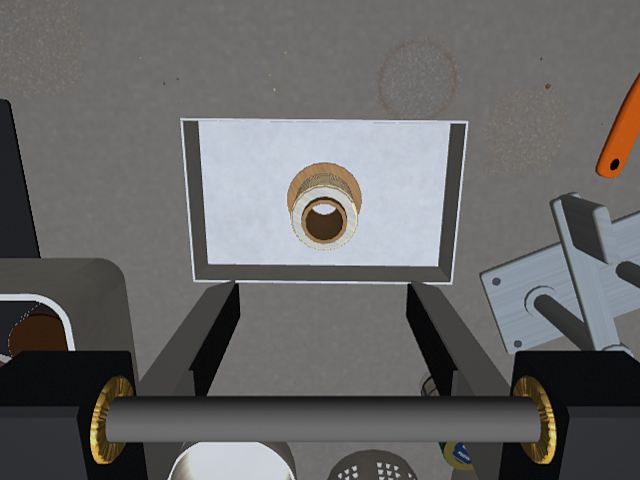

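The wrist view shows the roll upright and released in the tray, its core at (325,222), with the fits concentric and the top at z = 102.6. The open handle is at right, about (590,240). Now to close the handle.

Request:
{"name": "step_hand", "arguments": {
  "increments": [0.002, 0.036, 0, 0, 0, -0.1, 0.004, 0.072, 0, 0, 0, -0.2, 0.006, 0.108, 0, 0, 0, -0.3, 0.008, 0.144, 0, 0, 0, -0.4, 0.008, 0.181, 0, 0, 0, -0.405],
  "jaw": 44
}}

```text
clock: 14.15
eef_pos: [482.8, -16.3, 247.6]
eef_rot: [3.141, -0.001, -2.737]
wrist_force: [0.4, -0.7, -0.9]
finger_gap: 44.4
finger_force: 0.0
```

Request:
{"name": "step_hand", "arguments": {
  "increments": [0, 0, 0, 0, 0, 0, 0, 0, 0, 0, 0, 0]
}}

```text
clock: 14.35
eef_pos: [483.3, -17.2, 247.8]
eef_rot: [3.141, -0.001, -2.739]
wrist_force: [0.5, -0.1, -0.3]
finger_gap: 43.7
finger_force: 0.0
```

```bash
python3 d.py 485 -17.5 144 -2.73
```

```text
pos [483.3 -17.2 247.8] rot [ 3.141e+00 -1.000e-03 -2.739e+00] row [ -1.5  -0.9 103.8] [ 0.001 -0.001 -0.009] wf [ 0.5 -0.1 -0.3]
```

Request:
{"name": "step_hand", "arguments": {
  "increments": [-0.0015, -0.001, 0.03, 0, 0, 0, -0.0015, -0.001, 0.06, 0, 0, 0, -0.0015, -0.001, 0.09, 0, 0, 0, -0.0015, -0.001, 0.103, 0, 0, 0, -0.0015, -0.001, 0.103, 0, 0, 0]
}}

```text
clock: 14.85
eef_pos: [484.7, -18.7, 144.1]
eef_rot: [3.14, -0.003, -2.741]
wrist_force: [0.7, -0.8, -0.2]
finger_gap: 43.9
finger_force: 0.0
```

Request:
{"name": "step_hand", "arguments": {
  "increments": [0, 0, 0, 0, 0, 0, 0, 0, 0, 0, 0, 0, 0, 0, 0, 0, 0, 0],
  "jaw": 20
}}

```text
clock: 15.15
eef_pos: [485.9, -18.1, 146.5]
eef_rot: [-3.141, 0.002, -2.74]
wrist_force: [0.6, -0.1, -0.5]
finger_gap: 23.5
finger_force: 0.0
```

Request:
{"name": "step_hand", "arguments": {
  "increments": [-0.0016, 0.0174, 0, 0, 0, 0.14, -0.0055, 0.0345, 0, 0, 0, 0.28, -0.0117, 0.0508, 0, 0, 0, 0.42, -0.0201, 0.0662, 0, 0, 0, 0.56, -0.0305, 0.0802, 0, 0, 0, 0.7]
}}

```text
clock: 15.65
eef_pos: [482.2, 68.3, 146.2]
eef_rot: [-3.141, 0.001, 2.837]
wrist_force: [0.3, -2.4, -0.3]
finger_gap: 20.0
finger_force: 1.0
```

```bash
python3 d.py 486 81 144 2.74
```

```text
pos [482.2  68.3 146.2] rot [-3.141e+00  1.000e-03  2.837e+00] row [ 0.2 13.3  2.2] [-0.     0.001  0.097] wf [ 0.3 -2.4 -0.3]
```

To row units: 80.2 mm is 0.0802, 66.2 mm is 0.0662.

Request:
{"name": "step_hand", "arguments": {
  "increments": [-0.0016, 0.0174, 0, 0, 0, 0.14, -0.0055, 0.0345, 0, 0, 0, 0.28, -0.0117, 0.0508, 0, 0, 0, 0.42, -0.0201, 0.0662, 0, 0, 0, 0.56, -0.0305, 0.0802, 0, 0, 0, 0.7]
}}

```text
clock: 16.15
eef_pos: [535.3, 136.1, 146.0]
eef_rot: [3.142, 0.0, 2.138]
wrist_force: [-1.1, -2.6, -0.5]
finger_gap: 19.8
finger_force: 1.0
```

Request:
{"name": "step_hand", "arguments": {
  "increments": [-0.001, 0.012, 0, 0, 0, 0.1, -0.002, 0.018, 0, 0, 0, 0.15, -0.002, 0.022, 0, 0, 0, 0.17, -0.002, 0.022, 0, 0, 0, 0.17]
}}

```text
clock: 16.55
eef_pos: [554.9, 145.8, 145.8]
eef_rot: [3.141, 0.0, 1.973]
wrist_force: [0.4, 0.7, -0.1]
finger_gap: 19.8
finger_force: 0.0
```

```bash
python3 - <<'E'
from h import *
s=sensors.read_state();v=s["eef_pos"][:2]-[601.3,33.9];print(np.hypot(*v),np.degrees(np.arctan2(v[1],v[0])),s["wrist_force"])
E
```

```text
121.14821286327532 112.54345585885801 [ 0.35767098  0.69807981 -0.14401555]
```

To row units: 4 mm is 0.004, 2 mm is 0.002.

Request:
{"name": "step_hand", "arguments": {
  "increments": [0, 0.002, 0, 0, 0, 0, 0, 0.004, 0, 0, 0, 0, 0, 0.004, 0, 0, 0, 0]
}}

```text
clock: 16.85
eef_pos: [557.3, 146.9, 145.6]
eef_rot: [-3.139, -0.0, 1.974]
wrist_force: [-10.4, -3.4, 5.3]
finger_gap: 20.2
finger_force: 5.0
```

Request:
{"name": "step_hand", "arguments": {
  "increments": [0, -0.002, 0, 0, 0, 0, 0, -0.002, 0, 0, 0, 0, 0, -0.002, 0, 0, 0, 0],
  "jaw": 44
}}

```text
clock: 17.15
eef_pos: [556.5, 146.4, 145.6]
eef_rot: [3.141, 0.0, 1.973]
wrist_force: [-0.9, 1.0, -0.3]
finger_gap: 41.1
finger_force: 0.0
```

Request:
{"name": "step_hand", "arguments": {
  "increments": [0, 0, -0.015, 0, 0, 0, 0, 0, -0.05, 0, 0, 0, 0, 0, -0.09, 0, 0, 0, 0, 0, -0.12, 0, 0, 0, 0, 0, -0.12, 0, 0, 0]
}}

```text
clock: 17.65
eef_pos: [557.6, 146.7, 270.0]
eef_rot: [3.134, 0.002, 1.973]
wrist_force: [0.6, -0.3, -0.5]
finger_gap: 44.2
finger_force: 0.0
```

```bash
python3 - <<'E'
from h import *
p,d,K,M=cam("wrist");P=cloud(d,K,M)
m=(P[...,2]>150)&(P[...,2]<180)&(np.hypot(P[...,0]-552,P[...,1]-150)<60);r=cv2.minAreaRect(P[m][:,:2].astype(np.float32));print(r);c=np.array(r[0])-[601.3,33.9];print(np.hypot(*c),np.degrees(np.arctan2(c[1],c[0])))
p,d,K,M=cam("side");P=cloud(d,K,M);cv2.imwrite("pics/s6.png",p[...,::-1])
m=(P[...,2]>96)&(P[...,2]<108)&(np.hypot(P[...,0]-491,P[...,1]+199)<40);print(m.sum(),P[m].mean(0));print(sensors.read_state()["wrist_force"])
E
```

```text
((549.6140747070312, 147.6222381591797), (9.534399032592773, 41.15576934814453), 22.922739028930664)
124.91670154676486 114.44144894606255
0 [nan nan nan]
[0.79499673 0.50583544 0.12833454]<stdin>:5: RuntimeWarning: Mean of empty slice.
  ret = um.true_divide(
```

View pics/s6.png

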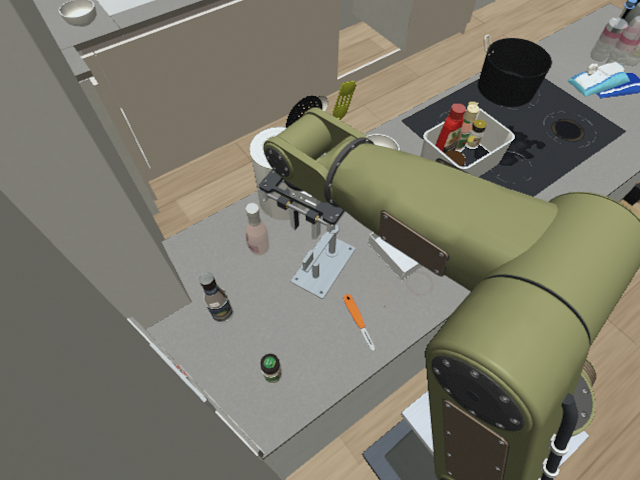

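The side view shows the handle closed over the empty spindle at (316,265), the gripper clear above it, and the jars, bottles and peeler in place. The arm hides the tray, so I'll check the roll from the scene camera before handing in.

Request:
{"name": "step_hand", "arguments": {
  "increments": [0, 0, 0, 0, 0, 0, 0, 0, 0, 0, 0, 0, 0, 0, 0, 0, 0, 0]
}}

```text
clock: 18.05
eef_pos: [556.2, 146.4, 264.6]
eef_rot: [-3.14, -0.0, 1.973]
wrist_force: [-0.0, -0.1, -0.2]
finger_gap: 44.3
finger_force: 0.0
```

```bash
python3 - <<'E'
from h import *
p,d,K,M=cam("scene");P=cloud(d,K,M)
m=(P[...,2]>60)&(P[...,2]<115)&(np.hypot(P[...,0]-491,P[...,1]+199)<45);q=P[m];print(m.sum(),q.mean(0),q[:,2].max())
if m.sum()>30 and 95<q[:,2].max()<110: print(ticket.sign_off())
E
```

```text
548 [ 480.1303747  -202.07882251   84.9204827 ] 106.76610794183296
the job is handed in; nothing more can be done
None
```

The job is handed in at about 18 s on the clock: the roll stands upright and released in the tray, the handle is closed again over the empty spindle, the bystanders look undisturbed in the pictures, and the gripper is clear of everything (no verdict was returned).

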